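Push a parts carton through the scan gate

ROBOT

A 6-joint arm with a two-finger parallel gripper is mounted at the origin on the work surface. World frame = base frame: x ahead of the robot, y to its left, z up, the work surface at z = 0. Lengths are in m, angles in rad, forces in N, time in s.
With the tool pointing down it reaches from about 0.25 to 0.775 m from the base axis. Payload 4 kg.
Tool frame: the origin (TCP) lies at the centre of the arm's flange, where the gripper is bolted on; the fingertips stand 199 mm ahead of it and the grasp point (between the pads) lies 180 mm ahead of it (robot.tcp_to_tips is the distance from the TCP to the fingertips, in m); z points along the fingers, y is the line along which they close (so a half turn about z gives the same grasp; the last joint's range is limited). The gripper opens to 94 mm and grips with 3 to 60 N. Pads are 16 mm wide; open, the fingers measure 119 mm over their backs; the gripper's body (75 mm by 177 mm) begins 78 mm behind the grasp point.
Start: joints at [1.177, 0.087, 1.371, -0, 1.684, -0.103], TCP at [0.158, 0.527, 0.405] pointing down, gripper open.
Joint ranges: [-3.1, 3.1], [-0.76, 2.03], [0.27, 2.55], [-1.08, 4.22], [0.17, 2.65], [-2.57, 2.57]. Speed limits (rad/s): [2.79, 2.79, 3.14, 3.14, 3.14, 3.14].

INTERFACE

Orientations are given as [roll, pitch, yaw] about the fixed x, y, z axes, in that order (R = Rz(yaw) Ry(pitch) Rx(roll)).
In Python, from bench import telemetry, snapshot, ticket, robot gives the robot as it stands.
- The arm moves only by the tool apply_moves, never from a script. Its argument "moves" is a list that holds one entry, the list of rows, each a list of 5 numbers: the shift along the tool's x, y, z in units of 50 mm (1.0 is 50 mm), then the turn about the tool's z in units of 10 degrees (1.0 is 10 degrees), then the closure, from 0 (fully open) to 1 (shut). A call has 1 to 10 rows; each row is the pose to reach, as a shift and turn from the pose commanded when the call began, along the tool's axes at that moment; what a row does not reach only later rows make up. A row lasts 1/8 s, in which the tool goes at most 62.5 mm and 10.7 degrees, less where a joint would pass 70% of its speed; a pose out of reach is approached as far as the arm can. A call with a gripper value outside its range is refused whole. The fingers move at their own pace and stop on an object; the grip force is fixed at half the most. Time passes only in rows, so rows that repeat a pose let the fingers close. It gives the time, the measured TCP pose, the force, the opening and the grip force at its end, in the units of the state.
- telemetry.get_obs(): the state, without advancing time (a new reading comes with each control period).
- snapshot(name): name is "scene" or "top" or "wrist"; returns a dict with "image" (480x640x3 uint8, red, green, blue), "fovy" (degrees; the focal length in pixels is half the picture's height over the tangent of half this angle, whatever the lens; pixels are square), "cx", "cy" (the principal point, pixels), "D" ([k1, k2, p1, p2, k3] as OpenCV has them; the pictures are not rectified), "R" (3x3) and "t" (3): a world point X has camera coordinates R X + t. Camera axes: x right, y down, z forward; pixel columns grow to the right and rows downward; lengths in m; the calibration is good to about 2 mm. A picture is of the moment at which its call begins. There is no depth.
- ticket.close_job(): hands the job in; it is judged then, once.
The state is a dict: "time": time; "joint_positions": joint angles; "qvel": joint speeds; "joint_torque": joint torques, N m; "tool_pos": TCP position; "ee_rot": TCP orientation; "wrist_force": force on the tool from outside, world axes, zero at the start; "wrist_torque": the same for the moment, N m; "width": finger opening in m; "finger_force": force on a finger pad.
Only numpy, scipy, OpenCV 4.12 (cv2) and the standard library are available. Lean on these libraries where they do the work, as an engineer would, in place of code of your own. Each camera call takes 0.05 s, during which the arm holds its last target. There are 200 camera calls.

TASK

Push the small white carton with the blue band along the bench and through the narrow gap between the two black scanner heads, until all of it lies on the green bay on the other side. Only push it with the fingers: it stays flat on the bench and is never lifted, and everything else stays where it is.

Things in the scene. Friction and masses are not known exactly. Their poses are not given: they have to be found in the camera images.
- carton: Loose white cardboard carton with a blue band round it, 110 mm long (its x), 60 mm wide (its y), 45 mm tall, about 0.22 kg (varies by a third). Origin: centre of its underside; z up. It starts flat on the bench on the entry side of the gate, well to one side of the gap's centre line and turned up to about 0.3 rad from it. It is the same shape either end on and slides on the bench under a push of about 1 to 3 N.
- gate: Scan gate, fixed to the bench: two black scanner heads with orange tops, each 70 mm long (along the gate's x), 30 mm wide (y) and 65 mm tall, with half-round ends in plan, standing at y = +/-48 mm, so that the gap between them is 66 mm wide; nothing bridges it at the top. Flat steel feet 6 mm high reach out to y = +/-85 mm. Origin: on the bench surface in the middle of the gap; x points along the gap in the direction of travel, from the entry side to the green bay; z up.
- bay (a point): Centre of the green bay, on the bench 125 mm from the gate's origin along the gate's x. The bay is a flat marked rectangle (no height to notice), 160 mm along the gate's x and 90 mm across, edged in white; it begins 10 mm past the scanner heads.
- stamp: Wooden hand stamp standing upright, 36 mm across, 70 mm tall; origin at the centre of its underside. It stands on the entry side, across the gap's centre line from the carton. To be left alone.
- tape: Cardboard tape core lying flat, 90 mm across, 48 mm tall; origin at the centre of its underside. Beyond the bay. To be left alone.
- screwdriver: Yellow-handled screwdriver lying on the bench, 190 mm long and about 30 mm thick, near the robot's side of the gate and bay. To be left alone.
- jar: Small jar with an orange cap, 58 mm across, 75 mm tall, origin at the centre of its underside; on the far side of the gate. To be left alone.
- mug: Blue mug, 80 mm across, 90 mm tall, on the right of the bench. To be left alone.
- parcel: Brown parcel 110 x 160 x 75 mm on the right of the bench. To be left alone.
Not all that is in view belongs to the job. What is shaped like the carton but red or turquoise is not meant.

How it is judged:
On the way:
1. the carton passes between the two scanner heads (x of carton in the frame of gate between -0.03 and 0.03 m and y of carton in the frame of gate between -0.01 and 0.01 m and angle between the x axis of carton and the x axis of gate, either way round below 0.2 rad and z of carton in the frame of gate below 0.006 m), for 0.05 s.
At the end, for the whole second after the job is handed in: The carton rests flat and still on the green bay beyond the gate: its centre within 29 mm of the bay's centre along the direction of travel and 17 mm across, its length within 0.3 rad of the direction of travel (x of carton in the frame of gate between 0.096 and 0.154 m and y of carton in the frame of gate between -0.017 and 0.017 m and angle between the x axis of carton and the x axis of gate, either way round below 0.3 rad and height (world z) of carton below 0.006 m and angle between carton's own z axis and vertical below 0.06 rad and linear speed of carton below 0.01 m/s); the robot touches nothing.
It fails at once if the carton is lifted off the bench or tipped (height (world z) of carton above 0.01 m or angle between carton's own z axis and vertical above 0.15 rad).
It fails at once if another thing on the bench is disturbed (moved over 20 mm or knocked over) (distance of any of stamp, tape, screwdriver, jar, mug, parcel from where it was at the start of the episode above 0.02 m or angle between any of stamp, tape, jar, mug, parcel's own z axis and vertical above 0.3 rad).
It also fails if it takes over 54 s, if anything falls off the work surface, if the arm or the gripper's body presses on something with over 40 N, if the wrist force passes 120 N, or if a joint passes its speed limit or range.

## Working session

There is one attempt and no reset: what is moved stays moved. The work goes in short steps, Python scripts to look and compute and a tool call to move; the robot and the scene stay as the last step left them, time stands still between calls to the robot, and variables do not carry over. Pictures are saved under pics/ and viewed, at most 13 in all, crops included, and the job is handed in when it is done.

Besides the shell and the picture viewer there is one more tool, called after "Request:" by a JSON object that holds its "fn" and its "kwargs". apply_moves: Moves the arm, as the interface text tells. Its arguments: {"type":"object","properties":{"moves":{"type":"array","items":{"type":"array","items":{"type":"array","items":{"type":"number"}}}}},"required":["moves"]}

```bash
ls; mkdir -p pics; python3 - <<'E'
from bench import telemetry, snapshot
import cv2
o=telemetry.get_obs();print({k:o[k] for k in('time','tool_pos','ee_rot','width')})
for n in("scene","top"):
    s=snapshot(n);cv2.imwrite(f"pics/{n}0.png",s["image"][:,:,::-1]);print(n,s["fovy"],s["cx"],s["cy"],s["D"],s["R"],s["t"])
E
```

```text
pics
{'time': 0.0, 'tool_pos': array([0.15767012, 0.52681083, 0.40352278]), 'ee_rot': array([-3.13942170e+00, -2.26014962e-04,  2.85076888e+00]), 'width': 0.09430301157514753}
scene 54.916065191557784 315.31540536943527 242.70616674759717 [-0.08201095  0.          0.          0.          0.        ] [[ 0.78033781  0.62534991 -0.00322333]
 [ 0.4247243  -0.53375791 -0.73123988]
 [-0.45900127  0.5692451  -0.68211278]] [-0.4544593  -0.25342746  1.31644224]
top 54.03332910996165 327.82545221583774 242.19897885600741 [-0.00571736  0.          0.          0.          0.        ] [[-0.02473944 -0.99968142  0.00500124]
 [-0.98809342  0.02369213 -0.15201996]
 [ 0.15185304 -0.00870258 -0.98836477]] [-0.040176    0.60797729  0.88588123]
```

View pics/top0.png

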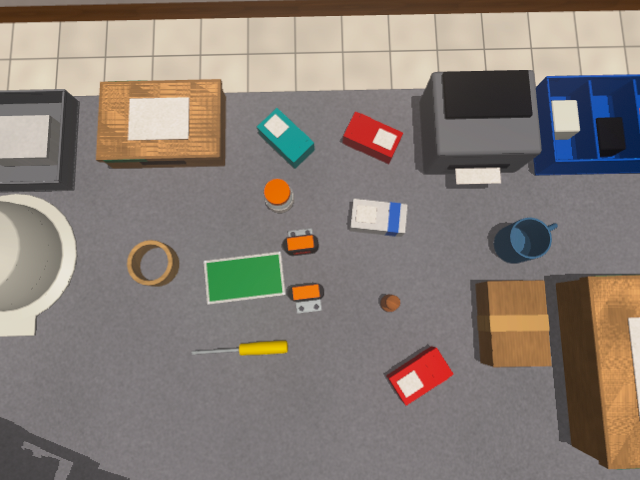

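View pics/scene0.png

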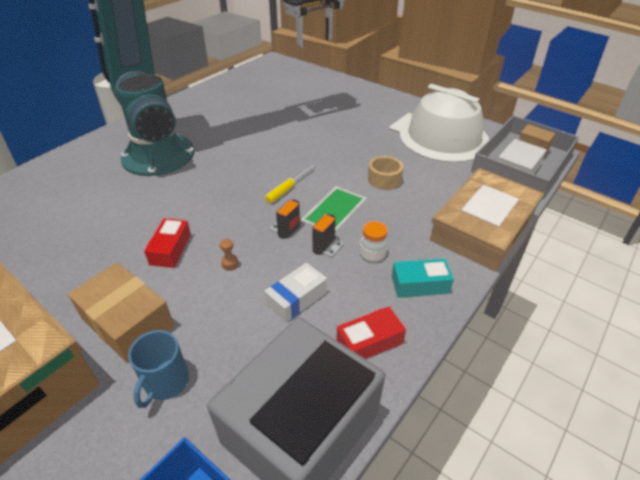

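```bash
cat > h.py <<'E'
import numpy as np, cv2
from bench import snapshot, telemetry
def cast(s,px,z):
    f=240/np.tan(np.radians(s["fovy"])/2);K=np.array([[f,0,s["cx"]],[0,f,s["cy"]],[0,0,1]])
    n=cv2.undistortPoints(np.float64(px).reshape(-1,1,2),K,np.float64(s["D"])).reshape(-1,2)
    R=np.array(s["R"]);c=-R.T@np.array(s["t"])
    d=np.c_[n,np.ones(len(n))]@R
    return (c+d*((z-c[2])/d[:,2])[:,None])[:,:2]
def blobs(s,lo,hi,mina=60):
    m=cv2.inRange(cv2.cvtColor(s["image"],cv2.COLOR_RGB2HSV),lo,hi)
    cs=cv2.findContours(m,cv2.RETR_EXTERNAL,cv2.CHAIN_APPROX_NONE)[0]
    return [c.reshape(-1,2) for c in cs if cv2.contourArea(c)>mina]
def rect(P):
    (c,(w,h),a)=cv2.minAreaRect(np.float32(P*1000))
    if w<h: w,h,a=h,w,a+90
    return np.array(c),w,h,(a+90)%180-90
E
python3 - <<'E'
from h import *
s=snapshot("top");im=s["image"]
print("cam",-np.array(s["R"]).T@s["t"])
for nm,lo,hi,z in(("orange",(5,200,120),(16,255,255),.065),("green",(50,120,60),(75,255,255),0),("blue",(105,150,80),(125,255,255),.045),("white",(0,0,170),(180,45,255),.045)):
    for c in blobs(s,lo,hi):
        m=c.mean(0)
        if 180<m[0]<430 and 160<m[1]<330: print(nm,m.round(),rect(cast(s,c,z)))
cv2.imwrite("pics/c1.png",cv2.resize(im[180:330,260:420],None,fx=4,fy=4,interpolation=cv2.INTER_CUBIC)[:,:,::-1])
E
```

```text
cam [ 0.46522067 -0.04685802  0.96819941]
orange [305. 292.] (array([509.2784729 ,  -9.86185455]), 49.810523986816406, 23.568082809448242, -84.69549608230591)
orange [300. 242.] (array([604.82556152,  -0.66390038]), 49.560951232910156, 23.647493362426758, -84.17452430725098)
orange [277. 191.] (array([708.68841553,  42.97476959]), 48.911964416503906, 47.40993881225586, -0.6938552856445312)
green [244. 277.] (array([545.30297852, 118.82021332]), 147.3383026123047, 77.16522979736328, -84.46780347824097)
blue [394. 217.] (array([ 654.54504395, -188.33758545]), 60.34514617919922, 18.869422912597656, -7.642234802246094)
white [307. 306.] (array([482.14880371, -13.93824768]), 45.681636810302734, 19.621395111083984, -84.35450553894043)
white [244. 278.] (array([541.31726074, 111.31625366]), 152.63096618652344, 85.78221893310547, -84.46169471740723)
white [402. 218.] (array([ 652.61968994, -205.69754028]), 58.40012741088867, 13.098368644714355, -6.8668975830078125)
white [370. 214.] (array([ 661.25268555, -140.50271606]), 73.20497131347656, 58.879852294921875, 82.59904479980469)
```

View pics/c1.png

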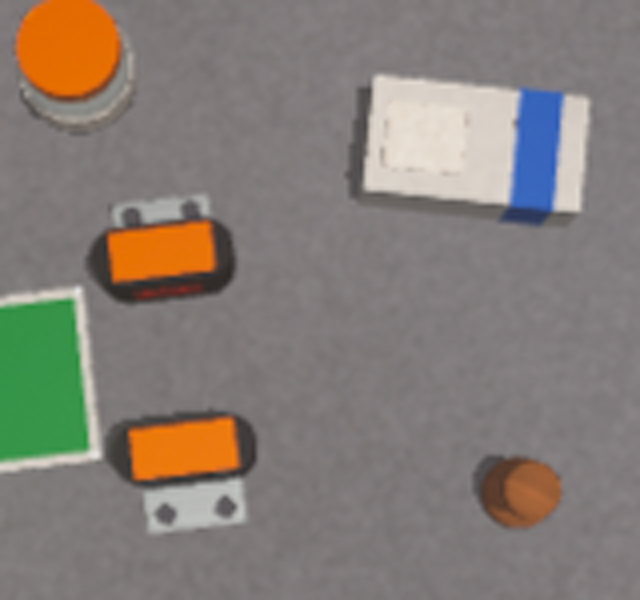

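The crop shows the carton, white with a blue band on its right end, at top (379,216). The other candidates are red at (373,137), red at (420,375) and turquoise at (286,137), and none of those is white with a blue band. The gate's orange tops are at (300,242) and (305,292), 96 mm apart as they should be. The bay centre is 125 mm from the gate origin, which also matches.

Plan:
1. Push the carton's long side with two fingers, which squares it onto the gap's centre line.
2. Push its rear end through the gap.

```bash
cat >> h.py <<'E'
O=np.array([557.1,-5.3]);G=np.radians(95.5)
E_=np.array([[np.cos(G),np.sin(G)],[-np.sin(G),np.cos(G)]])  # rows ex, ey
def g(P): return (np.atleast_2d(P)-O)@E_.T        # world mm -> gate mm
def w(q): return O+np.array(q)@E_
def units(gx,gy,tipz,yawrel):                     # tool target in gate mm/deg
    o=telemetry.get_obs();p=np.array(o["tool_pos"])*1000;y=o["ee_rot"][2]
    t=np.r_[w((gx,gy)),tipz+199];d=t-p
    u=[d[0]*np.cos(y)+d[1]*np.sin(y),d[0]*np.sin(y)-d[1]*np.cos(y),-d[2]]
    a=-(95.5+yawrel-np.degrees(y)+180)%360-180 if 0 else -(((95.5+yawrel-np.degrees(y))+180)%360-180)
    now=g(p[:2])[0]
    print("t",round(o["time"],2),"gate now",now.round(1),"tipz",round(p[2]-199,1),"yawrel",round(np.degrees(y)-95.5,1),"target",t.round(),"units",(np.array(u)/50).round(2),round(a/10,2),"F",np.round(o["wrist_force"],1),"w",round(o["width"]*1000,1))
E
sed -i 's/a=-(95.5+yawrel-np.degrees(y)+180)%360-180 if 0 else /a=/' h.py
python3 - <<'E'
from h import *
s=snapshot("top")
print("stamp",g(cast(s,[[387.5,305]],0)*1000))
P=cast(s,[[424,170],[455,184],[500,184],[348,152]],0)*1000;print("printer, tray, redbox world",P)
print("printer at .15",cast(s,[[424,165]],.15)*1000)
for m in ("orange",):print(g([[654.5,-188.3],[658.9,-158.2]]))
units(-162,-145,100,90)
E
```

```text
stamp [[-160.60734774   91.50480822]]
printer, tray, redbox world [[ 764.93263283 -264.47533565]
 [ 732.62020726 -328.72854959]
 [ 730.42631655 -424.66857407]
 [ 808.66436513 -103.49686158]]
printer at .15 [[ 727.85399528 -231.28684767]]
[[-191.4928806   -79.41181701]
 [-161.95317634  -86.67651743]]
t 0.2 gate now [568.  346.6] tipz 205.0 yawrel 67.8 target [ 717. -153.  299.] units [-14.61  -9.81   2.1 ] -2.22 F [-0.9  0.6 -0.2] w 94.2
```

Request:
{"fn": "apply_moves", "kwargs": {"moves": [[[-1,-0.65,0,-0.5,0.3],[-2,-1.3,0,-1,0.3],[-3,-2,0,-1.5,0.3],[-4,-2.7,0,-2,0.3],[-5,-3.35,0,-2.2,0.3],[-6,-4,0,-2.2,0.3],[-7,-4.7,0,-2.2,0.3],[-8,-5.35,0,-2.2,0.3],[-9,-6,0,-2.2,0.3],[-10,-6.7,0,-2.2,0.3]]]}}

```text
time: 1.45
tool_pos: [0.5416, 0.0609, 0.4045]
ee_rot: [3.141, 0.0, -3.048]
wrist_force: [0.1, 0.7, -0.1]
width: 0.0657
finger_force: 0.0
```

```bash
python3 -c "
from h import *
units(-148,-146,100,90)"
```

```text
t 1.45 gate now [67.4  9.1] tipz 205.5 yawrel -270.2 target [ 717. -139.  299.] units [-3.11 -4.3   2.11] -0.02 F [ 0.1  0.7 -0.1] w 65.7
```

Request:
{"fn": "apply_moves", "kwargs": {"moves": [[[-0.7,-1,0,0,0.3],[-1.4,-2,0,0,0.3],[-2.1,-3,0,0,0.3],[-2.8,-3.9,0,0,0.3],[-3.1,-4.3,0,0,0.3],[-3.1,-4.3,0.8,0,0.3],[-3.1,-4.3,1.6,0,0.3],[-3.1,-4.3,2.4,0,0.3],[-3.1,-4.3,2.8,0,0.3],[-3.1,-4.3,2.8,0,0.3]]]}}

```text
time: 2.7
tool_pos: [0.7147, -0.1369, 0.2624]
ee_rot: [3.14, -0.004, -3.048]
wrist_force: [0.2, -0.6, -0.2]
width: 0.0659
finger_force: 0.0
```

```bash
python3 -c "
from h import *
units(-155,-145,10,90)
s=snapshot('top');cv2.imwrite('pics/t2.png',s['image'][:,:,::-1])"
```

```text
t 2.7 gate now [-146.1 -144.2] tipz 63.4 yawrel -270.2 target [ 716. -146.  209.] units [-0.02 -0.18  1.07] -0.02 F [ 0.2 -0.6 -0.2] w 65.9
```

View pics/t2.png

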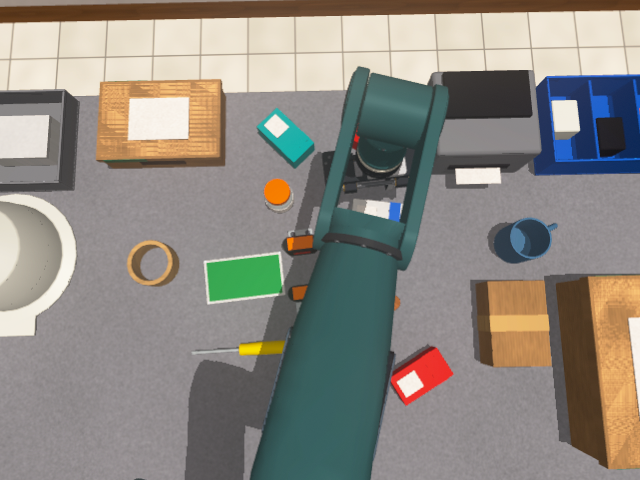

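The picture shows the gripper at about (370,175), on the carton's far side and clear of the printer. Next I lower it.

Request:
{"fn": "apply_moves", "kwargs": {"moves": [[[0,-0.18,0.4,0,0.3],[0,-0.18,0.8,0,0.3],[0,-0.18,1.05,0,0.3],[0,-0.18,1.05,0,0.3]]]}}

```text
time: 3.25
tool_pos: [0.7152, -0.1458, 0.2095]
ee_rot: [3.14, -0.004, -3.048]
wrist_force: [-0.8, 0.4, -0.8]
width: 0.066
finger_force: 0.0
```

```bash
python3 -c "
from h import *
units(-155,-40,10,90)
s=snapshot('wrist');cv2.imwrite('pics/w1.png',s['image'][:,:,::-1])"
```

```text
t 3.25 gate now [-155.  -143.9] tipz 10.5 yawrel -270.2 target [ 612. -156.  209.] units [ 2.08 -0.01  0.01] -0.02 F [-0.8  0.4 -0.8] w 66.0
```

View pics/w1.png

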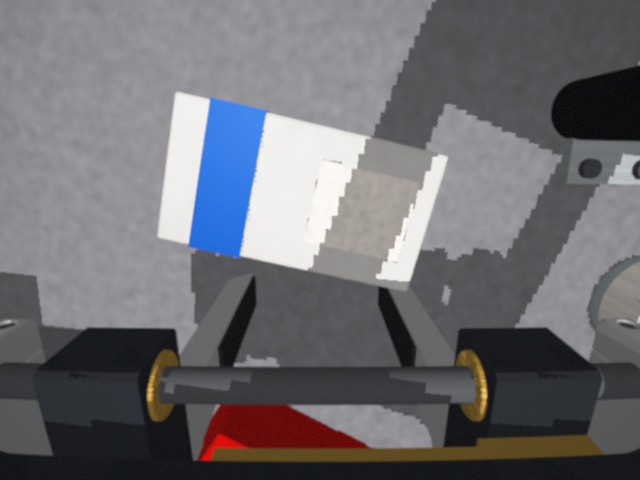

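The wrist view shows both fingertips at (240,290) and (395,300), just short of the carton's long side and clear of it. I push sideways slowly.

Request:
{"fn": "apply_moves", "kwargs": {"moves": [[[0.15,0,0,0,0.3],[0.3,0,0,0,0.3],[0.45,0,0,0,0.3],[0.6,0,0,0,0.3],[0.75,0,0,0,0.3],[0.9,0,0,0,0.3],[1.05,0,0,0,0.3],[1.2,0,0,0,0.3],[1.3,0,0,0,0.3],[1.4,0,0,0,0.3]]]}}

```text
time: 4.55
tool_pos: [0.6459, -0.1525, 0.2122]
ee_rot: [3.142, 0.0, -3.048]
wrist_force: [1.7, -0.3, 1.8]
width: 0.0656
finger_force: 1.1
```

```bash
cat >> h.py <<'E'
def carton(name="wrist"):
    s=snapshot(name);H=cv2.cvtColor(s["image"],cv2.COLOR_RGB2HSV)
    for c in blobs(s,(105,150,60),(125,255,255),300 if name=="wrist" else 60):
        r=rect(cast(s,c,.045));
        if r[1]<45 or r[1]>75: continue
        print(name,"blue band px",c.mean(0).round(),"gate",g(r[0])[0].round(1),"size",round(r[1]),round(r[2]),"carton ang",round((r[3]-95.5-90+90)%180-90,1))
    return s
E
python3 -c "
from h import *
units(-155,-40,10,90)
s=carton();cv2.imwrite('pics/w2.png',s['image'][:,:,::-1])"
```

```text
t 4.55 gate now [-155.1  -74.2] tipz 13.2 yawrel -270.2 target [ 612. -156.  209.] units [ 0.68 -0.    0.06] -0.02 F [ 1.7 -0.3  1.8] w 65.6
wrist blue band px [215. 226.] gate [-199.2  -34.9] size 61 24 carton ang -1.4
```

View pics/w2.png

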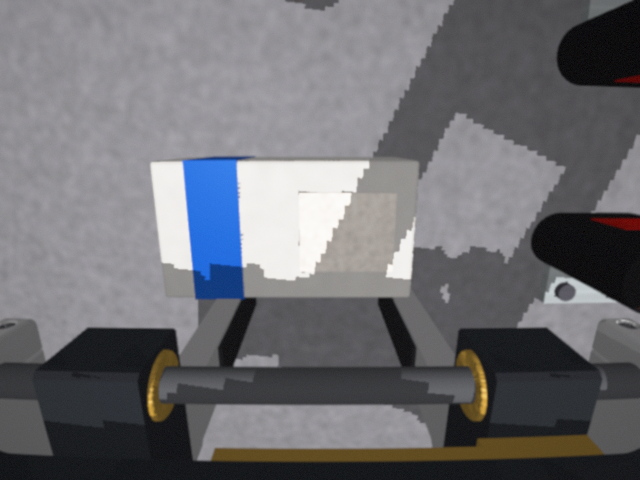

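The carton is now square to the gate: the band is at (215,226), the angle is -1.4° and both fingers are in contact. I push the rest of the way to the centre line, then back off.

Request:
{"fn": "apply_moves", "kwargs": {"moves": [[[0.1,0,0.03,0,0.3],[0.2,0,0.05,0,0.3],[0.3,0,0.05,0,0.3],[0.4,0,0.05,0,0.3],[0.5,0,0.05,0,0.3],[0.6,0,0.05,0,0.3],[0.68,0,0.05,0,0.3],[0.72,0,0.05,0,0.3],[0.72,0,0.05,0,0.3],[0.4,0,0,0,0.3]]]}}

```text
time: 5.85
tool_pos: [0.6256, -0.1544, 0.2118]
ee_rot: [3.141, -0.002, -3.049]
wrist_force: [-0.2, 0.0, 0.8]
width: 0.0656
finger_force: 0.0
```

```bash
python3 -c "
from h import *
units(-240,0,110,0)
s=carton();cv2.imwrite('pics/w3.png',s['image'][:,:,::-1])"
```

```text
t 5.85 gate now [-155.   -53.9] tipz 12.8 yawrel -270.2 target [ 580. -244.  309.] units [ 1.07 -1.7  -1.94] 8.98 F [-0.2  0.   0.8] w 65.6
wrist blue band px [211. 192.] gate [-199.5    1.1] size 60 21 carton ang -0.4
```

Request:
{"fn": "apply_moves", "kwargs": {"moves": [[[0.2,0,-0.8,0,0.4],[0.2,0,-1.6,0,0.68],[0.4,-0.4,-2,1,0.68],[0.6,-0.8,-2,2,0.68],[0.8,-1.2,-2,3,0.68],[1.07,-1.5,-2,4,0.68],[1.07,-1.9,-2,5,0.68],[1.07,-1.9,-2,6,0.68],[1.07,-1.9,-2,7,0.68],[1.07,-1.9,-2,8,0.68]]]}}

```text
time: 7.15
tool_pos: [0.5815, -0.2541, 0.3119]
ee_rot: [-3.141, -0.001, 1.833]
wrist_force: [0.5, 0.2, -0.1]
width: 0.0302
finger_force: 0.0
```

```bash
python3 -c "
from h import *
units(-252,0,12,0)
s=carton();cv2.imwrite('pics/w4.png',s['image'][:,:,::-1])"
```

```text
t 7.15 gate now [-249.9   -0.4] tipz 112.9 yawrel 9.5 target [ 581. -256.  211.] units [-0.04 -0.02  2.02] 0.95 F [ 0.5  0.2 -0.1] w 30.2
wrist blue band px [325. 181.] gate [-199.7    1.1] size 60 20 carton ang -0.2
```

View pics/w4.png

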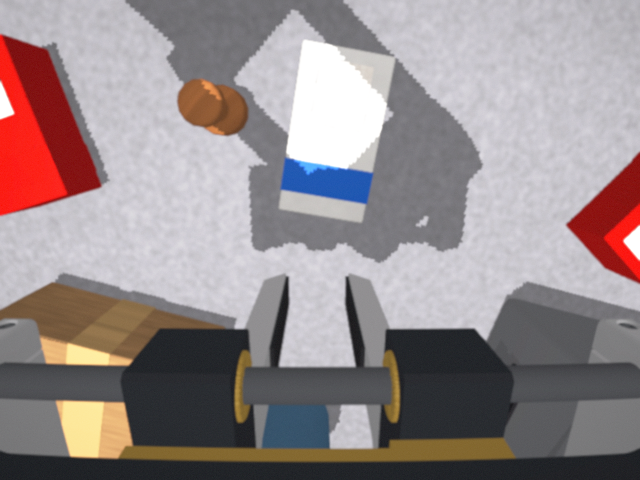

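The wrist view shows the carton ahead of the fingers, with the band at (325,181) and the fingertips at (270,285) and (362,285). The band's y is 1 mm in the gate frame. I lower behind the rear end.

Request:
{"fn": "apply_moves", "kwargs": {"moves": [[[0,0,0.5,0.95,0.68],[-0.04,-0.02,1,0.95,0.68],[-0.04,-0.02,1.6,0.95,0.68],[-0.04,-0.02,2.05,0.95,0.68],[-0.04,-0.02,2.05,0.95,0.68]]]}}

```text
time: 7.82
tool_pos: [0.5804, -0.2557, 0.207]
ee_rot: [-3.137, -0.003, 1.675]
wrist_force: [0.6, -0.5, -0.1]
width: 0.0301
finger_force: 0.0
```

```bash
python3 -c "
from h import *
units(-150,0.5,12,0)
s=carton()
for c in blobs(s,(5,180,80),(16,255,255),100): print(c.mean(0).round(),g(rect(cast(s,c,.065))[0])[0].round(1),len(c))"
```

```text
t 7.83 gate now [-251.4    0.8] tipz 8.0 yawrel 0.4 target [ 571. -155.  211.] units [ 2.03  0.02 -0.08] 0.04 F [ 0.6 -0.5 -0.1] w 30.1
wrist blue band px [317. 203.] gate [-199.6    1.3] size 61 21 carton ang -0.3
```

Request:
{"fn": "apply_moves", "kwargs": {"moves": [[[0.17,0,-0.05,0.04,0.68],[0.34,0,-0.08,0.04,0.68],[0.5,0,-0.08,0.04,0.68],[0.65,0.01,-0.08,0.04,0.68],[0.8,0.01,-0.08,0.04,0.68],[0.95,0.01,-0.08,0.04,0.68],[1.1,0.01,-0.08,0.04,0.68],[1.25,0.02,-0.08,0.04,0.68],[1.4,0.02,-0.08,0.04,0.68],[1.5,0.02,-0.08,0.04,0.68]]]}}

```text
time: 9.12
tool_pos: [0.5746, -0.1808, 0.2135]
ee_rot: [-3.141, -0.0, 1.666]
wrist_force: [0.3, -1.8, 0.2]
width: 0.0301
finger_force: 0.8
```

```bash
python3 -c "
from h import *
units(-150,0.5,12,0)
s=carton();cv2.imwrite('pics/w5.png',s['image'][:,:,::-1])
for c in blobs(s,(5,180,80),(16,255,255),100): print(c.mean(0).round(),g(rect(cast(s,c,.065))[0])[0].round(1),len(c))"
```

```text
t 9.12 gate now [-176.4   -0.6] tipz 14.5 yawrel -0.0 target [ 571. -155.  211.] units [ 0.53 -0.02  0.05] -0.0 F [ 0.3 -1.8  0.2] w 30.1
wrist blue band px [310. 242.] gate [-143.1    1.5] size 60 21 carton ang -0.1
```

View pics/w5.png

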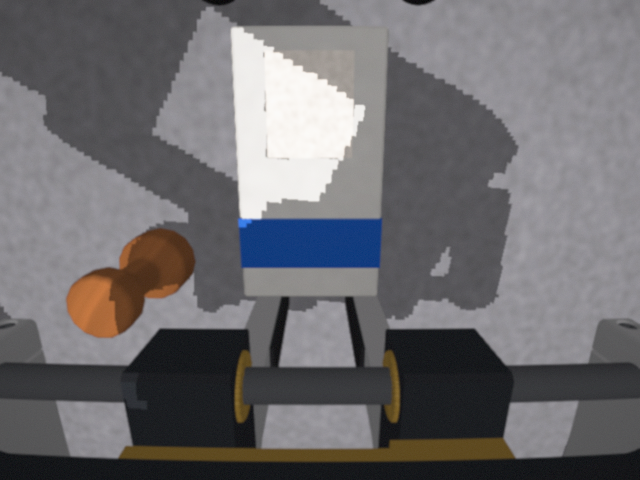

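The wrist view shows the carton front at row 27, columns 232–388, and the scanner head ends at (217,0) and (420,0). The carton sits about 1.5 mm left of centre, so I add a small lateral trim while pushing.

Request:
{"fn": "apply_moves", "kwargs": {"moves": [[[0.1,0.01,0.03,0,0.68],[0.2,0.02,0.05,0,0.68],[0.3,0.03,0.05,0,0.68],[0.4,0.04,0.05,0,0.68],[0.4,0.04,0.05,0,0.68]]]}}

```text
time: 9.8
tool_pos: [0.5747, -0.1605, 0.2108]
ee_rot: [-3.141, -0.002, 1.666]
wrist_force: [-0.8, 0.0, -0.3]
width: 0.03
finger_force: 0.0
```

```bash
python3 -c "
from h import *
units(-150,-1,12,0)
s=carton();cv2.imwrite('pics/w6.png',s['image'][:,:,::-1])
print(g(cast(s,[[240,150]],.045)*1000))"
```

```text
t 9.8 gate now [-156.2   -2.6] tipz 11.8 yawrel -0.0 target [ 572. -155.  211.] units [ 0.12 -0.03 -0.  ] -0.0 F [-0.8  0.  -0.3] w 30.0
wrist blue band px [309. 244.] gate [-122.5   -0. ] size 60 21 carton ang -0.1
[[-83.74695456  26.97067307]]
```

View pics/w6.png

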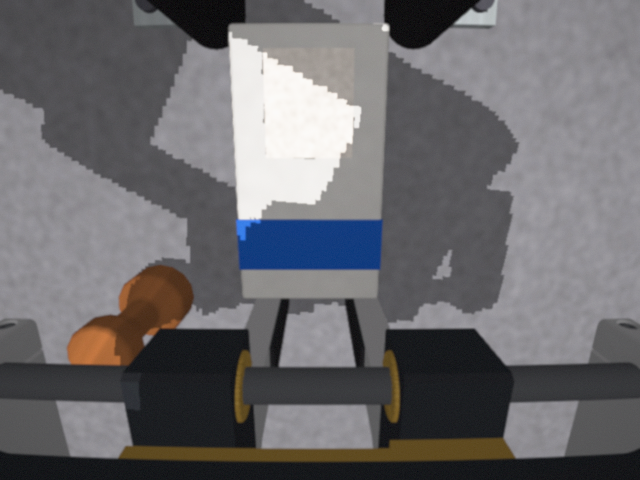

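```bash
python3 -c "
from h import *
s=snapshot('wrist')
for z,p in((.006,[[134,10],[497,10]]),(0,[[245,10],[385,10]]),(.045,[[229,27],[390,27]]),(.045,[[242,296],[379,296]])):
    q=g(cast(s,p,z)*1000);print(z,q.round(1).tolist(),q.mean(0).round(1))"
```

```text
0.006 [[-19.9, 81.9], [-20.2, -87.5]] [-20.1  -2.8]
0 [[-19.1, 30.8], [-19.2, -36.0]] [-19.2  -2.6]
0.045 [[-39.5, 28.9], [-39.7, -30.3]] [-39.6  -0.7]
0.045 [[-146.2, 29.6], [-146.3, -30.6]] [-146.2   -0.5]
```

By the wrist camera the gap's centre is at y = -2.7 mm and the carton is at -0.6 mm. I trim 2 mm more while its front reaches the rounded ends, then go straight on.

Request:
{"fn": "apply_moves", "kwargs": {"moves": [[[0.1,0.01,0,0,0.68],[0.2,0.025,0,0,0.68],[0.3,0.035,0,0,0.68],[0.4,0.045,0,0,0.68],[0.5,0.045,0,0,0.68],[0.6,0.045,0,0,0.68],[0.7,0.045,0,0,0.68],[0.8,0.045,0,0,0.68],[0.9,0.045,0,0,0.68],[1.0,0.045,0,0,0.68]]]}}

```text
time: 11.15
tool_pos: [0.5723, -0.111, 0.2112]
ee_rot: [3.142, -0.0, 1.666]
wrist_force: [0.1, -0.9, -0.7]
width: 0.0299
finger_force: 0.5
```

```bash
python3 -c "
from h import *
units(61.5,-4.5,12,0)
s=carton();cv2.imwrite('pics/w7.png',s['image'][:,:,::-1])"
```

```text
t 11.15 gate now [-106.7   -5. ] tipz 12.2 yawrel -0.1 target [556.  56. 211.] units [ 3.36 -0.01  0.  ] -0.01 F [ 0.1 -0.9 -0.7] w 29.9
wrist blue band px [309. 244.] gate [-73.4  -2.4] size 60 21 carton ang -0.1
```

View pics/w7.png

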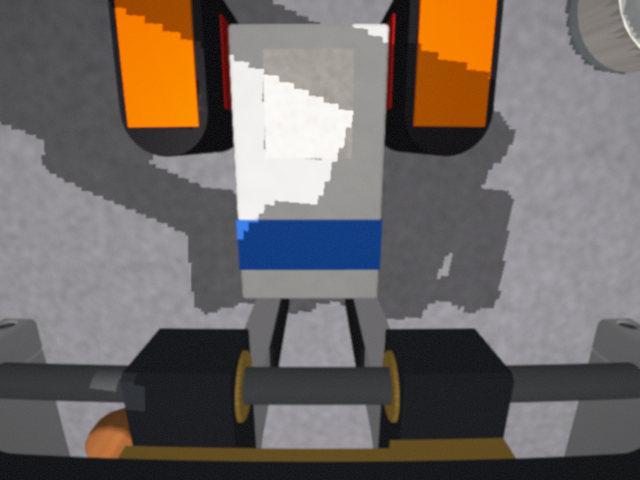

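The carton is centred between the heads: orange tops at (157,60) and (455,60), carton edges at 232–385, and even margins. I keep pushing straight.

Request:
{"fn": "apply_moves", "kwargs": {"moves": [[[0.15,0,0,0,0.68],[0.3,0,0,0,0.68],[0.45,0,0,0,0.68],[0.6,0,0,0,0.68],[0.75,0,0,0,0.68],[0.9,0,0,0,0.68],[1.05,0,0,0,0.68],[1.2,0,0,0,0.68],[1.35,0,0,0,0.68],[1.5,0,0,0,0.68]]]}}

```text
time: 12.45
tool_pos: [0.5652, -0.0362, 0.2113]
ee_rot: [3.141, 0.0, 1.666]
wrist_force: [0.5, -1.0, 0.5]
width: 0.0299
finger_force: 0.5
```

```bash
python3 -c "
from h import *
units(61.5,-4.5,12,0)
carton()"
```

```text
t 12.45 gate now [-31.5  -5.1] tipz 12.3 yawrel -0.1 target [556.  56. 211.] units [ 1.86 -0.01  0.01] -0.01 F [ 0.5 -1.   0.5] w 29.9
wrist blue band px [309. 244.] gate [ 1.7 -2.5] size 60 21 carton ang -0.1
```

Request:
{"fn": "apply_moves", "kwargs": {"moves": [[[0.2,0,0,0,0.68],[0.4,0,0,0,0.68],[0.6,0,0,0,0.68],[0.8,0,0,0,0.68],[1.0,0,0,0,0.68],[1.2,0,0,0,0.68],[1.4,0,0,0,0.68],[1.6,0,0,0,0.68],[1.75,0,0,0,0.68],[1.84,0,0,0,0.68]]]}}

```text
time: 13.75
tool_pos: [0.5564, 0.0555, 0.2112]
ee_rot: [-3.142, 0.0, 1.666]
wrist_force: [0.5, -1.7, 0.9]
width: 0.03
finger_force: 0.9
```

Request:
{"fn": "apply_moves", "kwargs": {"moves": [[[-0.15,0,0,0,0.68],[-0.3,0,0,0,0.68],[-0.3,0,-0.8,0,0.68],[-0.3,0,-1.6,0,0.68],[-0.3,0,-2.4,0,0.68],[-0.3,0,-2.4,0,0.68]]]}}

```text
time: 14.5
tool_pos: [0.5588, 0.0393, 0.3355]
ee_rot: [3.133, 0.001, 1.665]
wrist_force: [-0.2, -0.4, -0.5]
width: 0.0302
finger_force: 0.0
```

```bash
python3 -c "
from h import *
units(61.5,-4.5,12,0)
s=carton();cv2.imwrite('pics/w8.png',s['image'][:,:,::-1])"
```

```text
t 14.5 gate now [44.2 -6. ] tipz 136.5 yawrel -0.1 target [556.  56. 211.] units [ 0.35 -0.03  2.49] -0.01 F [-0.2 -0.4 -0.5] w 30.2
wrist blue band px [307. 179.] gate [93.9 -2.8] size 60 20 carton ang -0.2
```

View pics/w8.png

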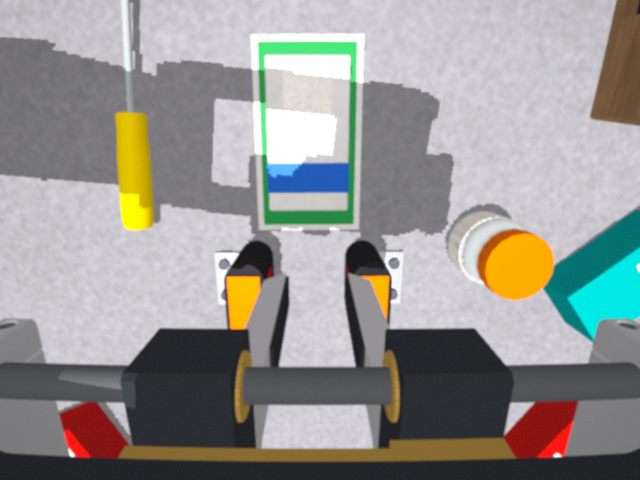

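The wrist view shows the whole carton inside the green bay, spanning columns 265–350 and rows 53–212, with green visible all round. Its centre is at about (123, -3) mm in the gate frame, the angle is -0.2°, and the fingers are clear and above it.

```bash
python3 -c "
from bench import ticket
print(ticket.close_job())"
```

```text
the job is handed in; nothing more can be done
None
```

The carton was pushed flat through the gap and lies wholly on the green bay, about 2 mm short of its centre and 3 mm to one side, with the arm clear of everything; the job was handed in with about 14.5 s on the robot's clock, and no verdict came back.

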